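Open the drying cabinet and push the teapot tray back to its stop

ROBOT

A 6-joint arm with a two-finger parallel gripper is mounted at the origin on the work surface. World frame = base frame: x ahead of the robot, y to its left, z up, the work surface at z = 0. Lengths are in mm, angles in rad, forces in N, time in s.
With the tool pointing down it reaches from about 275 to 750 mm from the base axis. Payload 10.2 kg.
Tool frame: the origin (TCP) lies between the finger pads; the fingertips stand 25 mm ahead of it and the grasp point (between the pads) lies 6 mm ahead of it; z points along the fingers, y is the line along which they close (so a half turn about z gives the same grasp; the last joint's range is limited). The gripper opens to 85 mm and grips with 20 to 120 N. Pads are 22 mm wide; open, the fingers measure 114 mm over their backs; the gripper's body (76 mm by 85 mm) begins 54 mm behind the grasp point. The pads swing forward as they close: fully open they stand 13 mm farther back than shut.
Start: joints at [-1.355, 0.313, 1.498, -0, 1.331, -0.223], TCP at [223.037, -475.275, 256.294] pointing down, gripper open.
Joint ranges: [-2.94, 2.94], [-0.97, 2.17], [0.19, 2.56], [-1.23, 4.37], [0.02, 3.11], [-2.88, 2.88]. Speed limits (rad/s): [2.39, 2.39, 3.01, 3.14, 3.14, 3.14].

INTERFACE

Orientations are given as a unit quaternion [w, x, y, z].
In Python, from rig import ctrl, eyes, finish_job gives the robot as it stands.
- The arm moves only by the tool step_arm, never from a script. Its argument "increments" is a list of rows, each an object of numbers: "dx", "dy", "dz": the shift along the tool's x, y, z in units of 25 mm (1.0 is 25 mm); "wx", "wy", "wz": the turn, a rotation vector about the tool's x, y, z in units of 6 degrees (1.0 is 6 degrees). A call has 1 to 5 rows; each row shifts and turns the commanded pose from where the row before left it, along the tool's axes as they then stand; what a row does not reach is not made up. A row lasts 1/10 s, in which the tool goes at most 50 mm and 8.59 degrees, less where a joint would pass 70% of its speed; a pose out of reach is approached as far as the arm can. A call is refused whole if a number of a shift passes 1 or a number of a turn 1, either way. A call with a gripper value outside its range is refused whole. "fingers" is the finger opening in mm, from 0 to 85.4, set as the call begins (left out, the last holds). The fingers move at their own pace and stop on an object; "squeeze" is the grip in N (left out, the last holds). Time passes only in rows, so rows that do not move let the fingers close. It gives the time, the measured TCP pose, the force, the opening and the grip force at its end, in the units of the state.
- ctrl.sense(): the state, without advancing time (a new reading comes with each control period).
- eyes.capture(name): name is "scene" or "top" or "wrist"; returns a dict with "frame" (420x560x3 uint8, blue, green, red), "fx", "fy", "cx", "cy" (pixels), "k1" (the pictures are not rectified: a ray, as slopes to the right and down, at radius r is drawn at 1 + k1 r^2 times it, then the intrinsics apply), "R" (3x3) and "t" (3): a world point X has camera coordinates R X + t; the wrist camera has in their place "tool_from_camera" (4x4, takes a point from camera to tool coordinates, whose origin is the TCP and whose axes are the flange's). Camera axes: x right, y down, z forward; pixel columns grow to the right and rows downward; lengths in mm; the calibration is good to about 2 mm. A picture is of the moment at which its call begins: read the wrist's pose just before it. There is no depth.
- finish_job(): hands the job in; it is judged then, once.
Trained networks look in the newest picture that a camera, given by its name, has taken for a name from the list of things; names that differ only in an ending like _2 or _b are one class to them, and where a whole thing is asked for, a point or a joint stands for the part that bears it (a point fixed in the world has none). Each returns a list of dicts, best first, with "p" (0 to 1); they miss things now and then, are a little off and sometimes report something else, mostly with a low value. They report only what shows in the picture. A call takes as long as a camera call.
- eyes.cut_out(camera, label): "mask" (420x560 bool, what is visible of it).
- eyes.landmark_of(camera, label): "point" ([x, y, z] in mm, in the coordinates of the camera as it stood for that picture, good to about 4 mm: a listed point, or the origin of a listed thing).
The state is a dict: "time_s": time; "joints": joint angles; "dq": joint speeds; "tau": joint torques, N m; "eef_pos": TCP position; "ee_rot": TCP orientation; "force": force on the tool from outside, world axes, zero at the start; "wrist_torque": the same for the moment, N m; "grip_width": opening from 0.0 (shut) to 1.0 (fully open); "grip_force": force on a finger pad.
Only numpy, scipy, OpenCV 4.12 (cv2) and the standard library are available. Lean on these libraries where they do the work, as an engineer would, in place of code of your own. Each camera call takes 0.05 s, during which the arm holds its last target. There are 200 camera calls.

TASK

Swing the door of the wooden drying cabinet wide open, about square to the front or farther. Then reach in and gently slide the tray with the teapot straight back until you feel it come up against the sprung stop hidden behind it, and leave it standing there against the stop, with the teapot upright on the tray and the door still open. Do not disturb the two cups and the other teapot.

Things in the scene. Friction and masses are not known exactly. Their poses are not given: they have to be found in the camera images.
- cabinet: Fixed wooden drying cabinet, 250 mm deep (x), 220 wide (y), 265 high. Origin: centre of its underside, at table height; x points from front to back (away from the robot), y left, z up. Walls 12 mm, floor 16 mm thick (inner floor 16 mm up); inside 196 mm wide; open in front (x = -125 mm) from 16 to 253 mm up. Front half of the roof is clear plastic, rear half wood.
- door (a joint): Cabinet door angle, rad: 0 shut, grows as it opens towards the robot, to 1.9; starts shut or a few degrees ajar. Panel 216 mm wide, 262 high, 15 thick, its top 264 mm above the table, hinged at its left (+y) edge on an upright axis; no catch, light friction (under 1 N at the handle), stays where it is left.
- door_hinge (a point): Point on the door's upright hinge axis, 133 mm above the table, at the left edge of its outer face: in the cabinet frame x = -141 mm, y = +108 mm. Its axes turn with the door; with the door shut they are the cabinet's.
- door_handle (a point): Middle of the door handle: upright round steel bar 11 mm thick, about 110 long, 35 mm off the outer face, 186 mm from the hinge axis along the door. This point is 199 mm above the table; the bar's upper end is at 254 mm, free from above. Two thin stalks 42 mm above and below this point hold it. Axes turn with the door: -x out of the outer face, y towards the hinge.
- tray: Loose open plywood tray in the cabinet, 100 mm deep (x), 150 wide (y), 40 high, walls 8, about 0.25 kg. Origin: centre of its underside; axes as the cabinet's. At the start it stands just inside the door, nearly square to the cabinet, on the cabinet's floor; sliding it with the teapot takes about 2 to 5 N.
- teapot: Loose clay teapot standing in the tray (on its floor, 8 mm above the tray's underside), about 0.3 kg: round body 84 mm across, 91 mm high with the lid's knob; spout to its +y side, loop handle to its -y side, about 140 mm over both. Origin: centre of its underside. Lid and pot are one piece.
- backpanel: Cabinet's fixed back wall, 12 mm thick; its origin is the cabinet's. It bears the stop: low rubber bar 150 mm wide, 22 to 50 mm above the table, square across the tray's way, on a spring (1.8 N/mm, 14 mm give). Its depth is hidden and varies: met after 25 to 70 mm of tray travel. Press it with 3 to 12 N beyond the sliding force (over 25 N harms it); the tray then stays there by friction.
- papercup: Bystander: white cup, 84 mm across, 115 mm high, standing on the table to the right. Origin: centre of its underside.
- claycup: Bystander: small red-brown clay cup, 68 mm across, 62 mm high, on the table to the right. Origin: centre of its underside.
- otherpot: Bystander: a second, darker teapot, about 105 mm high and 165 mm long, on the table to the left of the cabinet. Origin: centre of its underside.

How it is judged (in metres and radians):
On the way, in this order (a step that is already met when the one before it is completed fails the run):
1. the door is wide open (more than 1.3 rad) (value of joint door above 1.3 rad), for 0.2 s.
2. with the door still open, the tray presses on the stop with more than 1.5 N (contact force between tray and backpanel above 1.5 N and value of joint door above 1.3 rad), for 0.2 s.
At the end, for the whole second after the job is handed in: Door open more than 1.3 rad; tray at rest touching the stop (over 0.1 N), its middle from 45 mm before to 20 mm behind the cabinet's middle, square to it within 0.2 rad; teapot at rest, upright within 0.15 rad, on the tray's floor within 25 mm of its middle (value of joint door above 1.3 rad and contact force between tray and backpanel above 0.1 N and x of tray in the frame of cabinet between -0.045 and 0.02 m and angle between the x axis of tray and the x axis of cabinet, either way round below 0.2 rad and horizontal distance between teapot and tray below 0.025 m and z of teapot in the frame of tray between 0 and 0.02 m and angle between teapot's own z axis and vertical below 0.15 rad and linear speed of tray below 0.01 m/s and linear speed of teapot below 0.02 m/s).
It fails at once if the tray is rammed on the stop with more than 25 N (contact force between tray and backpanel above 25 N).
It fails at once if the teapot is tipped more than 0.4 rad (angle between teapot's own z axis and vertical above 0.4 rad).
It fails at once if a bystander (papercup) is moved more than 30 mm (distance of papercup from where it was at the start of the episode above 0.03 m).
It fails at once if a bystander (claycup) is moved more than 30 mm (distance of claycup from where it was at the start of the episode above 0.03 m).
It fails at once if a bystander (otherpot) is moved more than 30 mm (distance of otherpot from where it was at the start of the episode above 0.03 m).
It also fails if it takes over 54 s, if anything falls off the work surface, if the arm or the gripper's body presses on something with over 40 N, if the wrist force passes 120 N, or if a joint passes its speed limit or range.

## Working session

There is one attempt and no reset: what is moved stays moved. The work goes in short steps, Python scripts to look and compute and a tool call to move; the robot and the scene stay as the last step left them, time stands still between calls to the robot, and variables do not carry over. Pictures are saved under pics/ and viewed, at most 10 in all, crops included, and the job is handed in when it is done.

Besides the shell and the picture viewer there is one more tool, called after "Request:" by a JSON object that holds its "op" and its "data". step_arm: Moves the arm, as the interface text tells. Its arguments: {"type":"object","properties":{"increments":{"type":"array"},"fingers":{"type":"number"},"squeeze":{"type":"number"}},"required":["increments"]}

```bash
mkdir -p pics
cat > h.py <<'E'
import numpy as np, cv2
from scipy.spatial.transform import Rotation as Ro
from rig import ctrl, eyes, finish_job
def rot(s): q=s["ee_rot"]; return Ro.from_quat([q[1],q[2],q[3],q[0]]).as_matrix()
def shot(cam,save=None):
    s=ctrl.sense(); c=eyes.capture(cam)
    if save: cv2.imwrite("pics/"+save,c["frame"])
    if cam=="wrist":
        T=np.eye(4);T[:3,:3]=rot(s);T[:3,3]=s["eef_pos"];W=T@np.array(c["tool_from_camera"])
    else:
        W=np.eye(4);R=np.array(c["R"]);W[:3,:3]=R.T;W[:3,3]=-R.T@np.array(c["t"]).ravel()
    return c,W
def lm(cam,W,lab):
    r=eyes.landmark_of(cam,lab)
    return [((W@np.r_[d["point"],1])[:3].round(1).tolist(),round(d["p"],2)) for d in r[:2]]
def pix(c,W,X):
    p=np.linalg.inv(W)@np.r_[X,1];u=p[:2]/p[2];u=u*(1+c["k1"]*(u@u));return np.array([c["fx"]*u[0]+c["cx"],c["fy"]*u[1]+c["cy"]]).round(1)
E
python3 - <<'E'
from h import *
s=ctrl.sense();print(s);print(rot(s).round(3))
for cam in("scene","top"):
    c,W=shot(cam,cam+"0.png");print(cam,W[:3,3].round())
    for l in("cabinet","door_hinge","door_handle","tray","teapot","papercup","claycup","otherpot"):print(l,lm(cam,W,l))
E
```

```text
{'time_s': 0.0, 'joints': array([-1.35541414e+00,  3.13448973e-01,  1.49844471e+00, -9.13026876e-06,
        1.33101417e+00, -2.23391162e-01]), 'dq': array([ 0.00016053, -0.00159427,  0.00052467,  0.00114834, -0.00047106,
       -0.0004399 ]), 'tau': array([ 1.18963326e-03, -4.12261927e+01, -2.59747195e+01, -1.19819920e-04,
        4.01067431e-03,  1.45257280e-05]), 'eef_pos': array([ 222.97588508, -475.04043182,  255.73271468]), 'ee_rot': array([-6.57612126e-04,  9.76030664e-01,  2.17632054e-01, -1.80043297e-06]), 'force': array([-0.5117153 , -0.00899438,  0.10934965]), 'wrist_torque': array([-0.02669684,  0.01622365,  0.02725719]), 'grip_force': 0.0, 'grip_width': 1.0014172705451332}
[[ 0.905  0.425 -0.   ]
 [ 0.425 -0.905  0.001]
 [ 0.    -0.001 -1.   ]]
scene [ 933.   82. 1121.]
cabinet []
door_hinge []
door_handle [([586.9, 33.5, 195.5], 0.62)]
tray []
teapot []
papercup [([455.9, -385.5, 1.4], 0.73)]
claycup [([638.8, -342.6, -1.3], 0.79), ([586.4, 30.7, 195.9], 0.44)]
otherpot [([607.4, 441.6, -1.5], 0.84)]
top [ 434.   10. 1080.]
cabinet []
door_hinge [([627.2, 222.9, 135.1], 0.77)]
door_handle [([592.9, 35.9, 200.4], 0.65)]
tray [([623.0, 221.5, 132.8], 0.54)]
teapot [([702.3, 109.4, 28.0], 0.54)]
papercup [([456.2, -382.7, 2.0], 0.72)]
claycup [([641.7, -344.5, -1.5], 0.92)]
otherpot [([607.3, 444.4, -0.6], 0.59)]
```

View pics/top0.png

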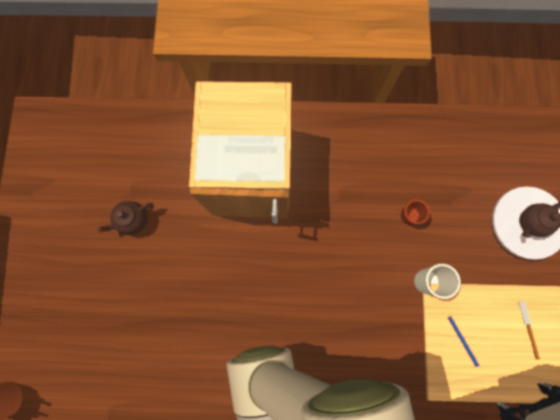

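View pics/scene0.png

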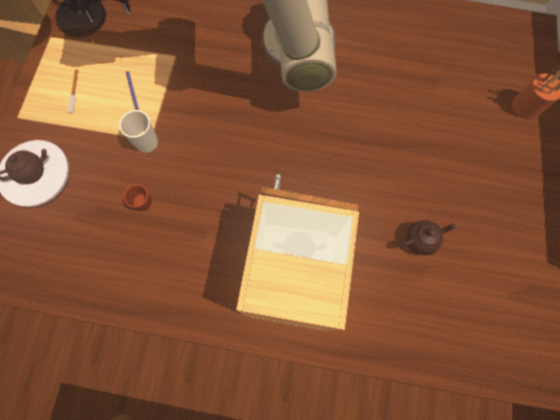

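The top view shows the cabinet spanning about (190–292, 83–195), with the handle near (275,208). The scene view puts its roof corners near (240,309), (344,327), (358,208) and (260,197), with the handle at (278,180). I'll zoom in on both to get the corners more exactly.

Run:
```python
import cv2,numpy as np
a=cv2.imread("pics/top0.png")[70:230,180:310];b=cv2.imread("pics/scene0.png")[170:335,230:365]
a=cv2.resize(a,(390,480),interpolation=cv2.INTER_CUBIC);b=cv2.resize(b,(405,495),interpolation=cv2.INTER_CUBIC)
o=np.zeros((500,800,3),np.uint8);o[:480,:390]=a;o[:495,395:800]=b;cv2.imwrite("pics/z.png",o)
```

```text
(no output)
```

View pics/z.png

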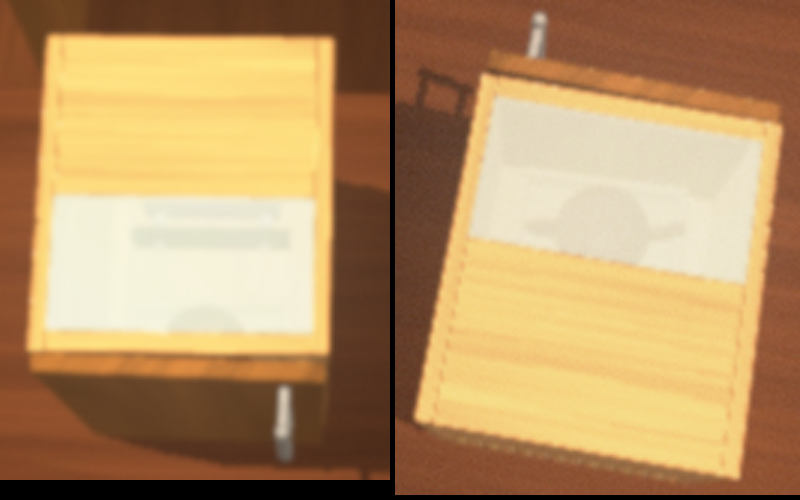

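```bash
cat >> h.py <<'E'
def ray(c,W,uv,z):
    d=np.array([(uv[0]-c["cx"])/c["fx"],(uv[1]-c["cy"])/c["fy"]]);u=d.copy()
    for _ in range(20):u=d/(1+c["k1"]*(u@u))
    v=W[:3,:3]@np.r_[u,1];o=W[:3,3];return (o+v*(z-o[2])/v[2])[:2]
E
python3 - <<'E'
from h import *
from scipy.optimize import least_squares
P={"top":([(47,36),(334,37),(329,354),(27,351)],(0,180,70),[(30,372),(325,382)],(284,388)),
"scene":([(741,479),(414,423),(481,74),(782,124)],(395,230,170),[(782,103),(489,55)],(539,17))}
M=np.array([[125,110],[125,-110],[-125,-110],[-125,110]])
allp=[]
for cam,(p,(a,ox,oy),d,h) in P.items():
    c,W=shot(cam); f=lambda q,z:ray(c,W,((q[0]-a)/3+ox,(q[1])/3+oy),z)
    X=np.array([f(q,265) for q in p]);allp.append(X);print(cam,X.round(1).tolist())
    print("door",[f(q,264).round(1) for q in d],"handle top",f(h,254).round(1), "hand lm",lm(cam,W,"door_handle"))
def fit(X):
    def r(v):
        C,S=np.cos(v[2]),np.sin(v[2]);return (np.c_[C*M[:,0]-S*M[:,1]+v[0],S*M[:,0]+C*M[:,1]+v[1]]-X).ravel()
    s=least_squares(r,[750,100,0]);return s.x.round(3),r(s.x).round(1)
for X in allp:print(fit(X))
v=fit(sum(allp)/2);print(v)
E
```

```text
top [[890.3, 224.3], [893.6, 3.0], [642.5, 1.9], [639.9, 222.5]]
door [array([624.5, 219.5]), array([621.8,   4.4])] handle top [618.9  34.3] hand lm [([591.4, 35.1, 200.9], 0.93)]
scene [[894.4, 226.1], [897.9, 5.2], [646.7, 2.3], [644.6, 222.7]]
door [array([628.4, 220.9]), array([630.9,   5.2])] handle top [590.9  35.3] hand lm []
(array([7.66589e+02, 1.12930e+02, 9.00000e-03]), array([ 0.3, -0.2, -1. ,  1. ,  0. , -0.1,  0.6, -0.7]))
(array([7.70915e+02, 1.14062e+02, 1.30000e-02]), array([ 0.1, -0.5, -0.6,  0.5,  0.6,  0.2, -0. , -0.2]))
(array([7.68752e+02, 1.13496e+02, 1.10000e-02]), array([ 0.2, -0.3, -0.8,  0.8,  0.3,  0.1,  0.3, -0.5]))
```

```bash
cat >> h.py <<'E'
def plan(pts,maxmm=24,maxdeg=5.9,s=None):
    """pts: list of (xyz, R) ; prints rows from the present pose"""
    s=s or ctrl.sense();p=np.array(s["eef_pos"]);R=rot(s);n=0
    for P,Q,dyaw in pts:
        # dyaw: signed total world-frame rotvec (deg) to apply, spread evenly
        P=np.array(P,float);v=np.radians(np.array(Q,float));
        k=int(np.ceil(max(np.linalg.norm(P-p)/maxmm,np.degrees(np.linalg.norm(v))/maxdeg,1)))
        p0=p.copy()
        for i in range(k):
            t=p0+(P-p0)*(i+1)/k
            d=(R.T@(t-p)/25).round(2);w=R.T@v/k;wr=(np.degrees(w)/6).round(2)
            print("{"+",".join(f'"{n}":{x:g}' for n,x in zip(("dx","dy","dz","wx","wy","wz"),np.r_[d,wr]) if x)+"}",end=",\n" if n%5==4 else ",");n+=1
            p=p+R@d*25;R=R@Ro.from_rotvec(np.radians(wr*6)).as_matrix()
    print("\nend",p.round(1),n)
E
python3 - <<'E'
from h import *
plan([([560,35,310],[0,0,155.5],0)])
E
```

```text
{"dx":0.77,"dy":-0.47,"dz":-0.08,"wz":-0.96},{"dx":0.82,"dy":-0.39,"dz":-0.08,"wz":-0.96},{"dx":0.85,"dy":-0.31,"dz":-0.08,"wz":-0.96},{"dx":0.88,"dy":-0.22,"dz":-0.08,"wz":-0.96},{"dx":0.9,"dy":-0.14,"dz":-0.08,"wz":-0.96},
{"dx":0.9,"dy":-0.04,"dz":-0.08,"wz":-0.96},{"dx":0.91,"dy":0.05,"dz":-0.08,"wz":-0.96},{"dx":0.89,"dy":0.14,"dz":-0.08,"wz":-0.96},{"dx":0.88,"dy":0.23,"dz":-0.08,"wz":-0.96},{"dx":0.85,"dy":0.32,"dz":-0.08,"wz":-0.96},
{"dx":0.81,"dy":0.4,"dz":-0.08,"wz":-0.96},{"dx":0.77,"dy":0.48,"dz":-0.07,"wz":-0.96},{"dx":0.72,"dy":0.55,"dz":-0.08,"wz":-0.96},{"dx":0.65,"dy":0.62,"dz":-0.08,"wz":-0.96},{"dx":0.59,"dy":0.69,"dz":-0.08,"wz":-0.96},
{"dx":0.52,"dy":0.74,"dz":-0.08,"wz":-0.96},{"dx":0.45,"dy":0.79,"dz":-0.08,"wz":-0.96},{"dx":0.36,"dy":0.83,"dz":-0.08,"wz":-0.96},{"dx":0.27,"dy":0.87,"dz":-0.08,"wz":-0.96},{"dx":0.19,"dy":0.88,"dz":-0.08,"wz":-0.96},
{"dx":0.1,"dy":0.9,"dz":-0.08,"wz":-0.96},{"dx":0.01,"dy":0.91,"dz":-0.08,"wz":-0.96},{"dx":-0.09,"dy":0.9,"dz":-0.08,"wz":-0.96},{"dx":-0.17,"dy":0.89,"dz":-0.08,"wz":-0.96},{"dx":-0.26,"dy":0.87,"dz":-0.08,"wz":-0.96},
{"dx":-0.35,"dy":0.83,"dz":-0.08,"wz":-0.96},{"dx":-0.43,"dy":0.8,"dz":-0.08,"wz":-0.96},
end [560.  35. 310.] 27
```

Request:
{"op": "step_arm", "data": {"increments": [{"dx": 0.77,"dy": -0.47,"dz": -0.08,"wz": -0.96},{"dx": 0.82,"dy": -0.39,"dz": -0.08,"wz": -0.96},{"dx": 0.85,"dy": -0.31,"dz": -0.08,"wz": -0.96},{"dx": 0.88,"dy": -0.22,"dz": -0.08,"wz": -0.96},{"dx": 0.9,"dy": -0.14,"dz": -0.08,"wz": -0.96}]}}

```text
invalid input at $.increments[0]: expected keys dx, dy, dz, wx, wy, wz
```

Request:
{"op": "step_arm", "data": {"increments": [{"dx": 0.9,"dy": -0.04,"dz": -0.08,"wz": -0.96},{"dx": 0.91,"dy": 0.05,"dz": -0.08,"wz": -0.96},{"dx": 0.89,"dy": 0.14,"dz": -0.08,"wz": -0.96},{"dx": 0.88,"dy": 0.23,"dz": -0.08,"wz": -0.96},{"dx": 0.85,"dy": 0.32,"dz": -0.08,"wz": -0.96}]}}

```text
invalid input at $.increments[0]: expected keys dx, dy, dz, wx, wy, wz
```

Request:
{"op": "step_arm", "data": {"increments": [{"dx": 0.81,"dy": 0.4,"dz": -0.08,"wz": -0.96},{"dx": 0.77,"dy": 0.48,"dz": -0.07,"wz": -0.96},{"dx": 0.72,"dy": 0.55,"dz": -0.08,"wz": -0.96},{"dx": 0.65,"dy": 0.62,"dz": -0.08,"wz": -0.96},{"dx": 0.59,"dy": 0.69,"dz": -0.08,"wz": -0.96}]}}

```text
invalid input at $.increments[0]: expected keys dx, dy, dz, wx, wy, wz
```

Request:
{"op": "step_arm", "data": {"increments": [{"dx": 0.52,"dy": 0.74,"dz": -0.08,"wz": -0.96},{"dx": 0.45,"dy": 0.79,"dz": -0.08,"wz": -0.96},{"dx": 0.36,"dy": 0.83,"dz": -0.08,"wz": -0.96},{"dx": 0.27,"dy": 0.87,"dz": -0.08,"wz": -0.96},{"dx": 0.19,"dy": 0.88,"dz": -0.08,"wz": -0.96}]}}

```text
invalid input at $.increments[0]: expected keys dx, dy, dz, wx, wy, wz
```

Request:
{"op": "step_arm", "data": {"increments": [{"dx": 0.1,"dy": 0.9,"dz": -0.08,"wz": -0.96},{"dx": 0.01,"dy": 0.91,"dz": -0.08,"wz": -0.96},{"dx": -0.09,"dy": 0.9,"dz": -0.08,"wz": -0.96},{"dx": -0.17,"dy": 0.89,"dz": -0.08,"wz": -0.96},{"dx": -0.26,"dy": 0.87,"dz": -0.08,"wz": -0.96}]}}

```text
invalid input at $.increments[0]: expected keys dx, dy, dz, wx, wy, wz
```

Request:
{"op": "step_arm", "data": {"increments": [{"dx": -0.35,"dy": 0.83,"dz": -0.08,"wz": -0.96},{"dx": -0.43,"dy": 0.8,"dz": -0.08,"wz": -0.96},{"dx": 0}]}}

```text
invalid input at $.increments[0]: expected keys dx, dy, dz, wx, wy, wz
```

Run:
```python
from h import *
s=ctrl.sense();print(s["time_s"],s["eef_pos"],s["joints"].round(3),s["force"].round(1));print(rot(s).round(3))
c,W=shot("wrist","w1.png");
for l in("door_handle","door_hinge","teapot"):print(l,lm("wrist",W,l))
print(pix(c,W,[592,34.5,254]))
```

```text
1.1 [ 223.03240851 -475.27249912  256.28339669] [-1.355  0.313  1.498  0.     1.331 -0.223] [-0.2  0.3  0.3]
[[ 0.905  0.425  0.   ]
 [ 0.425 -0.905  0.   ]
 [ 0.    -0.    -1.   ]]
door_handle []
door_hinge []
teapot []
[ -74324.9 -118466.9]
```

View pics/w1.png

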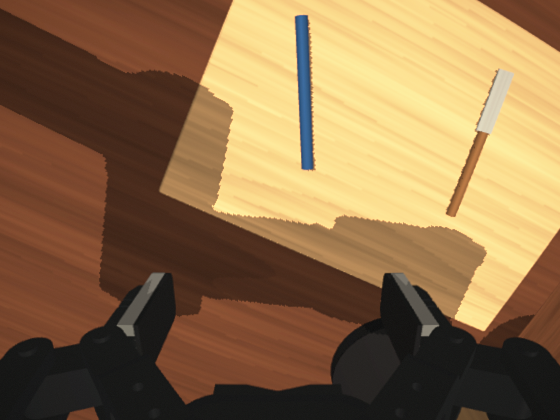

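The calls were refused because every row needs all six keys, so the arm hasn't moved. The wrist view still shows the start scene, with the fingertips near (160,285) and (395,285). Resending with full rows.

Request:
{"op": "step_arm", "data": {"increments": [{"dx": 0.77,"dy": -0.47,"dz": -0.08,"wx": 0,"wy": 0,"wz": -0.96},{"dx": 0.82,"dy": -0.39,"dz": -0.08,"wx": 0,"wy": 0,"wz": -0.96},{"dx": 0.85,"dy": -0.31,"dz": -0.08,"wx": 0,"wy": 0,"wz": -0.96},{"dx": 0.88,"dy": -0.22,"dz": -0.08,"wx": 0,"wy": 0,"wz": -0.96},{"dx": 0.9,"dy": -0.14,"dz": -0.08,"wx": 0,"wy": 0,"wz": -0.96}]}}

```text
time_s: 1.8
eef_pos: [285.8, -379.9, 266.5]
ee_rot: [0.0, 0.89, 0.455, 0.0]
force: [0.8, 0.0, 0.3]
grip_width: 1.001
grip_force: 0.0
```

Request:
{"op": "step_arm", "data": {"increments": [{"dx": 0.9,"dy": -0.04,"dz": -0.08,"wx": 0,"wy": 0,"wz": -0.96},{"dx": 0.91,"dy": 0.05,"dz": -0.08,"wx": 0,"wy": 0,"wz": -0.96},{"dx": 0.89,"dy": 0.14,"dz": -0.08,"wx": 0,"wy": 0,"wz": -0.96},{"dx": 0.88,"dy": 0.23,"dz": -0.08,"wx": 0,"wy": 0,"wz": -0.96},{"dx": 0.85,"dy": 0.32,"dz": -0.08,"wx": 0,"wy": 0,"wz": -0.96}]}}

```text
time_s: 2.3
eef_pos: [348.3, -285.4, 276.5]
ee_rot: [0.0, 0.749, 0.662, 0.0]
force: [0.2, -0.7, 0.3]
grip_width: 0.997
grip_force: 0.0
```

Request:
{"op": "step_arm", "data": {"increments": [{"dx": 0.81,"dy": 0.4,"dz": -0.08,"wx": 0,"wy": 0,"wz": -0.96},{"dx": 0.77,"dy": 0.48,"dz": -0.07,"wx": 0,"wy": 0,"wz": -0.96},{"dx": 0.72,"dy": 0.55,"dz": -0.08,"wx": 0,"wy": 0,"wz": -0.96},{"dx": 0.65,"dy": 0.62,"dz": -0.08,"wx": 0,"wy": 0,"wz": -0.96},{"dx": 0.59,"dy": 0.69,"dz": -0.08,"wx": 0,"wy": 0,"wz": -0.96}]}}

```text
time_s: 2.8
eef_pos: [410.7, -191.1, 286.2]
ee_rot: [0.0, 0.561, 0.828, -0.0]
force: [0.1, -1.2, 0.8]
grip_width: 1.0
grip_force: 0.0
```

Request:
{"op": "step_arm", "data": {"increments": [{"dx": 0.52,"dy": 0.74,"dz": -0.08,"wx": 0,"wy": 0,"wz": -0.96},{"dx": 0.45,"dy": 0.79,"dz": -0.08,"wx": 0,"wy": 0,"wz": -0.96},{"dx": 0.36,"dy": 0.83,"dz": -0.08,"wx": 0,"wy": 0,"wz": -0.96},{"dx": 0.27,"dy": 0.87,"dz": -0.08,"wx": 0,"wy": 0,"wz": -0.96},{"dx": 0.19,"dy": 0.88,"dz": -0.08,"wx": 0,"wy": 0,"wz": -0.96}]}}

```text
time_s: 3.3
eef_pos: [473.1, -96.5, 296.2]
ee_rot: [0.0, 0.337, 0.941, -0.0]
force: [-0.1, 0.5, -0.5]
grip_width: 0.997
grip_force: 0.0
```

Request:
{"op": "step_arm", "data": {"increments": [{"dx": 0.1,"dy": 0.9,"dz": -0.08,"wx": 0,"wy": 0,"wz": -0.96},{"dx": 0.01,"dy": 0.91,"dz": -0.08,"wx": 0,"wy": 0,"wz": -0.96},{"dx": -0.09,"dy": 0.9,"dz": -0.08,"wx": 0,"wy": 0,"wz": -0.96},{"dx": -0.17,"dy": 0.89,"dz": -0.08,"wx": 0,"wy": 0,"wz": -0.96},{"dx": -0.26,"dy": 0.87,"dz": -0.08,"wx": 0,"wy": 0,"wz": -0.96}]}}

```text
time_s: 3.8
eef_pos: [535.5, -1.8, 306.1]
ee_rot: [0.0, 0.093, 0.996, -0.0]
force: [-0.0, -0.3, 0.5]
grip_width: 1.0
grip_force: 0.0
```

Request:
{"op": "step_arm", "data": {"increments": [{"dx": -0.35,"dy": 0.83,"dz": -0.08,"wx": 0,"wy": 0,"wz": -0.96},{"dx": -0.43,"dy": 0.8,"dz": -0.08,"wx": 0,"wy": 0,"wz": -0.96},{"dx": 0,"dy": 0,"dz": 0,"wx": 0,"wy": 0,"wz": 0}]}}

```text
time_s: 4.1
eef_pos: [560.7, 36.7, 309.9]
ee_rot: [0.0, -0.008, 1.0, 0.0]
force: [0.2, 0.1, -0.7]
grip_width: 0.999
grip_force: 0.0
```

```bash
sed -i 's/zip(("dx","dy","dz","wx","wy","wz"),np.r_\[d,wr\]) if x)/zip(("dx","dy","dz","wx","wy","wz"),np.r_[d,wr]+0.0))/' h.py
python3 - <<'E'
from h import *
s=ctrl.sense();print(s["time_s"],s["eef_pos"],s["joints"].round(3),s["force"].round(1));print(rot(s).round(3))
c,W=shot("wrist","w2.png");
for l in("door_handle","door_hinge","teapot"):print(l,lm("wrist",W,l))
print(pix(c,W,[592,34.5,254]))
E
```

```text
4.1 [560.73423168  36.67488613 309.87537278] [-0.143  0.365  1.287  0.     1.489 -1.73 ] [ 0.2  0.1 -0.7]
[[-1.    -0.016  0.   ]
 [-0.016  1.     0.   ]
 [-0.     0.    -1.   ]]
door_handle [([593.7, 36.4, 196.1], 0.88)]
door_hinge [([629.0, 220.1, 133.2], 0.95)]
teapot []
[272.4 298.4]
```

View pics/w2.png

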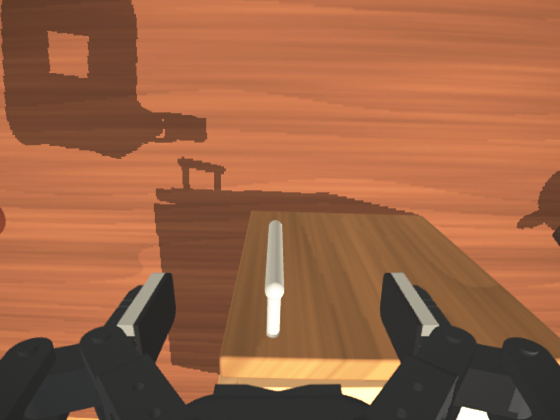

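The wrist view shows the handle's upper end at (275,290), centred between the fingertips at (160,280) and (395,280). The stalk runs on towards the door edge at (273,330). I'll move over the handle and go down.

Request:
{"op": "step_arm", "data": {"increments": [{"dx": -0.62,"dy": -0.03,"dz": 0,"wx": 0,"wy": 0,"wz": 0},{"dx": -0.62,"dy": -0.02,"dz": 0,"wx": 0,"wy": 0,"wz": 0},{"dx": 0,"dy": 0,"dz": 0.93,"wx": 0,"wy": 0,"wz": 0},{"dx": 0,"dy": 0,"dz": 0.93,"wx": 0,"wy": 0,"wz": 0},{"dx": 0,"dy": 0,"dz": 0.93,"wx": 0,"wy": 0,"wz": 0}]}}

```text
time_s: 4.8
eef_pos: [590.7, 33.2, 239.5]
ee_rot: [0.0, -0.005, 1.0, -0.0]
force: [0.1, 0.1, 0.3]
grip_width: 1.003
grip_force: 0.0
```

Request:
{"op": "step_arm", "data": {"increments": [{"dx": 0,"dy": 0,"dz": 0,"wx": 0,"wy": 0,"wz": 0},{"dx": 0,"dy": 0,"dz": 0,"wx": 0,"wy": 0,"wz": 0},{"dx": 0,"dy": 0,"dz": 0,"wx": 0,"wy": 0,"wz": 0},{"dx": 0,"dy": 0,"dz": 0,"wx": 0,"wy": 0,"wz": 0},{"dx": 0,"dy": 0,"dz": 0,"wx": 0,"wy": 0,"wz": 0}], "fingers": 0, "squeeze": 30}}

```text
time_s: 5.3
eef_pos: [591.2, 34.1, 241.1]
ee_rot: [0.001, -0.006, 1.0, 0.0]
force: [1.5, 13.0, 3.0]
grip_width: 0.147
grip_force: 8.2
```

Request:
{"op": "step_arm", "data": {"increments": [{"dx": 0,"dy": 0,"dz": 0,"wx": 0,"wy": 0,"wz": 0},{"dx": 0,"dy": 0,"dz": 0,"wx": 0,"wy": 0,"wz": 0},{"dx": 0,"dy": 0,"dz": 0,"wx": 0,"wy": 0,"wz": 0}]}}

```text
time_s: 5.6
eef_pos: [591.4, 35.1, 241.2]
ee_rot: [0.001, -0.006, 1.0, 0.001]
force: [-0.0, 4.9, 3.5]
grip_width: 0.116
grip_force: 29.6
```

Run:
```python
from h import *
s=ctrl.sense();print(s["time_s"],s["eef_pos"],s["joints"].round(3),s["force"].round(1),s["grip_width"],s["grip_force"])
H=np.array([627,220.2]);p=s["eef_pos"];r=p[:2]-H;print(r, np.hypot(*r))
# arc of 94 deg in 17 chords, clockwise
pts=[];K=17;st=-94/K
for i in range(1,K+1):
    a=np.radians(st*i);q=H+np.array([[np.cos(a),-np.sin(a)],[np.sin(a),np.cos(a)]])@r
    pts.append((np.r_[q,p[2]],[0,0,st],0))
plan(pts)
```

```text
5.6 [591.38802025  35.0615273  241.21944472] [-0.139  0.472  1.308  0.002  1.36  -1.722] [-0.   4.9  3.5] 0.11591705080585941 29.642573297023773
[ -35.61197975 -185.1384727 ] 188.53240351652948
{"dx":0.7,"dy":0.18,"dz":0,"wx":0,"wy":0,"wz":0.92},{"dx":0.71,"dy":0.18,"dz":0,"wx":0,"wy":0,"wz":0.92},{"dx":0.7,"dy":0.18,"dz":0,"wx":0,"wy":0,"wz":0.92},{"dx":0.71,"dy":0.18,"dz":0,"wx":0,"wy":0,"wz":0.92},{"dx":0.7,"dy":0.18,"dz":0,"wx":0,"wy":0,"wz":0.92},
{"dx":0.71,"dy":0.18,"dz":-0.01,"wx":0,"wy":0,"wz":0.92},{"dx":0.7,"dy":0.18,"dz":0,"wx":0,"wy":0,"wz":0.92},{"dx":0.71,"dy":0.18,"dz":0,"wx":0,"wy":0,"wz":0.92},{"dx":0.7,"dy":0.18,"dz":0,"wx":0,"wy":0,"wz":0.92},{"dx":0.71,"dy":0.19,"dz":0.01,"wx":0,"wy":0,"wz":0.92},
{"dx":0.7,"dy":0.18,"dz":0,"wx":0,"wy":0,"wz":0.92},{"dx":0.71,"dy":0.18,"dz":0,"wx":0,"wy":0,"wz":0.92},{"dx":0.7,"dy":0.18,"dz":0,"wx":0,"wy":0,"wz":0.92},{"dx":0.71,"dy":0.18,"dz":0,"wx":0,"wy":0,"wz":0.92},{"dx":0.7,"dy":0.18,"dz":0,"wx":0,"wy":0,"wz":0.92},
{"dx":0.71,"dy":0.19,"dz":0,"wx":0,"wy":0,"wz":0.92},{"dx":0.7,"dy":0.18,"dz":0,"wx":0,"wy":0,"wz":0.92},
end [444.8 268.7 241.3] 17
```

Request:
{"op": "step_arm", "data": {"increments": [{"dx": 0.7,"dy": 0.18,"dz": 0,"wx": 0,"wy": 0,"wz": 0.92},{"dx": 0.71,"dy": 0.18,"dz": 0,"wx": 0,"wy": 0,"wz": 0.92},{"dx": 0.7,"dy": 0.18,"dz": 0,"wx": 0,"wy": 0,"wz": 0.92},{"dx": 0.71,"dy": 0.18,"dz": 0,"wx": 0,"wy": 0,"wz": 0.92},{"dx": 0.7,"dy": 0.18,"dz": 0,"wx": 0,"wy": 0,"wz": 0.92}]}}

```text
time_s: 6.1
eef_pos: [509.3, 72.6, 241.2]
ee_rot: [0.001, 0.235, 0.972, 0.001]
force: [6.9, 6.5, 0.0]
grip_width: 0.116
grip_force: 30.0
```

Request:
{"op": "step_arm", "data": {"increments": [{"dx": 0.71,"dy": 0.18,"dz": 0,"wx": 0,"wy": 0,"wz": 0.92},{"dx": 0.7,"dy": 0.18,"dz": 0,"wx": 0,"wy": 0,"wz": 0.92},{"dx": 0.71,"dy": 0.18,"dz": 0,"wx": 0,"wy": 0,"wz": 0.92},{"dx": 0.7,"dy": 0.18,"dz": 0,"wx": 0,"wy": 0,"wz": 0.92},{"dx": 0.71,"dy": 0.18,"dz": 0,"wx": 0,"wy": 0,"wz": 0.92}]}}

```text
time_s: 6.6
eef_pos: [454.3, 143.7, 241.2]
ee_rot: [0.001, 0.46, 0.888, 0.001]
force: [7.7, 2.9, -1.2]
grip_width: 0.116
grip_force: 29.9
```

Request:
{"op": "step_arm", "data": {"increments": [{"dx": 0.7,"dy": 0.18,"dz": 0,"wx": 0,"wy": 0,"wz": 0.92},{"dx": 0.71,"dy": 0.18,"dz": 0,"wx": 0,"wy": 0,"wz": 0.92},{"dx": 0.7,"dy": 0.18,"dz": 0,"wx": 0,"wy": 0,"wz": 0.92},{"dx": 0.71,"dy": 0.18,"dz": 0,"wx": 0,"wy": 0,"wz": 0.92},{"dx": 0.7,"dy": 0.18,"dz": 0,"wx": 0,"wy": 0,"wz": 0.92}]}}

```text
time_s: 7.1
eef_pos: [438.4, 232.5, 241.2]
ee_rot: [0.001, 0.658, 0.753, 0.001]
force: [4.2, -1.3, 1.3]
grip_width: 0.119
grip_force: 30.1
```

Request:
{"op": "step_arm", "data": {"increments": [{"dx": 0.71,"dy": 0.18,"dz": 0,"wx": 0,"wy": 0,"wz": 0.92},{"dx": 0.7,"dy": 0.18,"dz": 0,"wx": 0,"wy": 0,"wz": 0.92},{"dx": 0.7,"dy": 0.18,"dz": 0,"wx": 0,"wy": 0,"wz": 0.92},{"dx": 0,"dy": 0,"dz": 0,"wx": 0,"wy": 0,"wz": 0},{"dx": 0,"dy": 0,"dz": 0,"wx": 0,"wy": 0,"wz": 0}]}}

```text
time_s: 7.6
eef_pos: [449.4, 285.2, 241.1]
ee_rot: [-0.0, 0.758, 0.652, 0.001]
force: [-2.3, 0.4, 6.1]
grip_width: 0.114
grip_force: 30.6
```

Run:
```python
from h import *
s=ctrl.sense();print(s["time_s"],s["eef_pos"],s["joints"].round(3),s["force"].round(1),s["grip_width"],s["grip_force"])
H=np.array([627,220.2]);r=s["eef_pos"][:2]-H;print(np.hypot(*r),np.arctan2(-185.1,-35.6)-np.arctan2(r[1],r[0]))
c,W=shot("top","t3.png")
for l in("door_handle","door_hinge","tray","teapot","cabinet"):print(l,lm("top",W,l))
c,W=shot("scene","s3.png")
for l in("door_handle","door_hinge","tray","teapot","cabinet"):print(l,lm("scene",W,l))
o=np.hstack([cv2.resize(cv2.imread("pics/t3.png")[60:340,150:430],(400,400)),cv2.resize(c["frame"][130:340,200:410],(400,400))]);cv2.imwrite("pics/c3.png",o)
```

```text
7.6 [449.42974059 285.20344769 241.14616619] [3.45e-01 3.40e-01 1.50e+00 1.00e-03 1.30e+00 4.94e-01] [-2.3  0.4  6.1] 0.11444656565104572 30.55422216653824
189.09427605824766 -4.551477064450977
door_handle [([452.1, 286.2, 199.1], 0.67)]
door_hinge [([624.5, 223.4, 136.1], 0.74)]
tray [([697.7, 113.0, 18.4], 0.96)]
teapot [([701.1, 110.3, 25.9], 0.92)]
cabinet []
door_handle [([448.5, 283.9, 195.2], 0.59), ([606.4, 443.7, 0.3], 0.56)]
door_hinge [([631.7, 216.0, 133.6], 0.55)]
tray []
teapot []
cabinet []
```

View pics/c3.png

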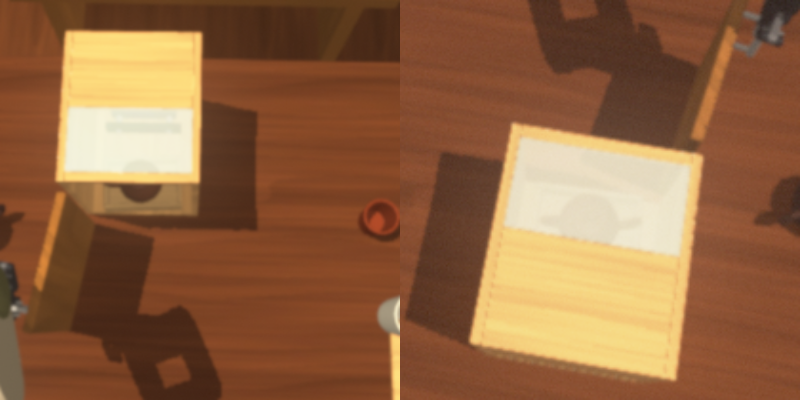

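The crop shows the door standing open at about 1.73 rad, on the left from (60,195) to (30,330). The tray's front and the teapot body sit just inside the opening at about (140,190). I'll release, lift, and plan the tilted approach.

Request:
{"op": "step_arm", "data": {"increments": [{"dx": 0,"dy": 0,"dz": 0,"wx": 0,"wy": 0,"wz": 0},{"dx": 0,"dy": 0,"dz": 0,"wx": 0,"wy": 0,"wz": 0},{"dx": 0,"dy": 0,"dz": 0,"wx": 0,"wy": 0,"wz": 0},{"dx": 0,"dy": 0,"dz": 0,"wx": 0,"wy": 0,"wz": 0},{"dx": 0,"dy": 0,"dz": -0.5,"wx": 0,"wy": 0,"wz": 0}], "fingers": 85}}

```text
time_s: 8.7
eef_pos: [449.1, 284.5, 251.9]
ee_rot: [-0.001, 0.759, 0.651, -0.001]
force: [-0.1, -0.9, 0.2]
grip_width: 0.949
grip_force: 0.0
```

Request:
{"op": "step_arm", "data": {"increments": [{"dx": 0,"dy": 0,"dz": -0.9,"wx": 0,"wy": 0,"wz": 0},{"dx": 0,"dy": 0,"dz": -0.9,"wx": 0,"wy": 0,"wz": 0},{"dx": 0,"dy": 0,"dz": -0.9,"wx": 0,"wy": 0,"wz": 0},{"dx": 0,"dy": 0,"dz": 0,"wx": 0,"wy": 0,"wz": 0}]}}

```text
time_s: 9.1
eef_pos: [450.3, 285.1, 324.0]
ee_rot: [0.001, 0.759, 0.652, 0.003]
force: [-0.2, 0.4, -0.5]
grip_width: 0.997
grip_force: 0.0
```

Run:
```python
from h import *
s=ctrl.sense();print(s["time_s"],s["eef_pos"],s["joints"].round(3),s["force"].round(1),s["grip_width"])
c,W=shot("top")
for n,q in(("near",(211,237)),("far",(211,210)),("nearL",(133,237)),("nearR",(290,237)),("farL",(143,210)),("farR",(280,210))):print(n,ray(c,W,(q[0]/3+180,q[1]/3+70),53))
print("handle",lm("top",W,"door_handle"),np.array(eyes.capture("wrist")["tool_from_camera"]).round(1).tolist())
plan([([480,113,322],[0,0,99.2],0)])
```

```text
9.1 [450.28474306 285.10420889 324.03442855] [0.344 0.289 1.354 0.    1.492 0.496] [-0.2  0.4 -0.5] 0.9967146609960527
near [807.06687837 112.43243714]
far [833.7335492  113.47246995]
nearL [805.55222801 185.59292112]
nearR [808.61312827  38.46106286]
farL [832.42597939 177.5409217 ]
farR [835.0713503   48.55961603]
handle [([454.3, 290.0, 196.4], 0.76)] [[0.0, -1.0, -0.3, 78.4], [1.0, 0.0, 0.0, 1.0], [-0.0, -0.3, 1.0, -116.8], [0.0, 0.0, 0.0, 1.0]]
{"dx":-0.39,"dy":0.13,"dz":-0.01,"wx":0,"wy":0,"wz":-0.97},{"dx":-0.4,"dy":0.09,"dz":0,"wx":0,"wy":0,"wz":-0.97},{"dx":-0.41,"dy":0.06,"dz":-0.01,"wx":0,"wy":0,"wz":-0.97},{"dx":-0.41,"dy":0.01,"dz":0,"wx":0,"wy":0,"wz":-0.97},{"dx":-0.41,"dy":-0.04,"dz":-0.01,"wx":0,"wy":0,"wz":-0.97},
{"dx":-0.4,"dy":-0.07,"dz":0,"wx":0,"wy":0,"wz":-0.97},{"dx":-0.39,"dy":-0.11,"dz":-0.01,"wx":0,"wy":0,"wz":-0.97},{"dx":-0.38,"dy":-0.16,"dz":0,"wx":0,"wy":0,"wz":-0.97},{"dx":-0.37,"dy":-0.19,"dz":-0.01,"wx":0,"wy":0,"wz":-0.97},{"dx":-0.34,"dy":-0.22,"dz":0,"wx":0,"wy":0,"wz":-0.97},
{"dx":-0.32,"dy":-0.26,"dz":-0.01,"wx":0,"wy":0,"wz":-0.97},{"dx":-0.29,"dy":-0.3,"dz":0,"wx":0,"wy":0,"wz":-0.97},{"dx":-0.25,"dy":-0.31,"dz":-0.01,"wx":0,"wy":0,"wz":-0.97},{"dx":-0.23,"dy":-0.35,"dz":0,"wx":0,"wy":0,"wz":-0.97},{"dx":-0.19,"dy":-0.36,"dz":-0.01,"wx":0,"wy":0,"wz":-0.97},
{"dx":-0.15,"dy":-0.38,"dz":0,"wx":0,"wy":0,"wz":-0.97},{"dx":-0.11,"dy":-0.4,"dz":-0.01,"wx":0,"wy":0,"wz":-0.97},
end [480.1 113.  322. ] 17
```

Request:
{"op": "step_arm", "data": {"increments": [{"dx": -0.39,"dy": 0.13,"dz": 0,"wx": 0,"wy": 0,"wz": -0.97},{"dx": -0.4,"dy": 0.09,"dz": 0,"wx": 0,"wy": 0,"wz": -0.97},{"dx": -0.41,"dy": 0.06,"dz": 0,"wx": 0,"wy": 0,"wz": -0.97},{"dx": -0.41,"dy": 0.01,"dz": 0,"wx": 0,"wy": 0,"wz": -0.97},{"dx": -0.41,"dy": -0.04,"dz": 0,"wx": 0,"wy": 0,"wz": -0.97}]}}

```text
time_s: 9.75
eef_pos: [458.3, 233.6, 319.2]
ee_rot: [-0.001, 0.569, 0.822, -0.001]
force: [0.0, -0.2, 0.5]
grip_width: 0.991
grip_force: 0.0
```

Request:
{"op": "step_arm", "data": {"increments": [{"dx": -0.4,"dy": -0.07,"dz": 0,"wx": 0,"wy": 0,"wz": -0.97},{"dx": -0.39,"dy": -0.11,"dz": 0,"wx": 0,"wy": 0,"wz": -0.97},{"dx": -0.38,"dy": -0.16,"dz": 0,"wx": 0,"wy": 0,"wz": -0.97},{"dx": -0.37,"dy": -0.19,"dz": 0,"wx": 0,"wy": 0,"wz": -0.97},{"dx": -0.34,"dy": -0.22,"dz": 0,"wx": 0,"wy": 0,"wz": -0.97}]}}

```text
time_s: 10.25
eef_pos: [467.4, 183.3, 319.3]
ee_rot: [-0.001, 0.344, 0.939, -0.0]
force: [0.8, 0.1, -0.4]
grip_width: 0.995
grip_force: 0.0
```

Request:
{"op": "step_arm", "data": {"increments": [{"dx": -0.32,"dy": -0.26,"dz": 0,"wx": 0,"wy": 0,"wz": -0.97},{"dx": -0.29,"dy": -0.3,"dz": 0,"wx": 0,"wy": 0,"wz": -0.97},{"dx": -0.25,"dy": -0.31,"dz": 0,"wx": 0,"wy": 0,"wz": -0.97},{"dx": -0.23,"dy": -0.35,"dz": 0,"wx": 0,"wy": 0,"wz": -0.97},{"dx": -0.19,"dy": -0.36,"dz": 0,"wx": 0,"wy": 0,"wz": -0.97}]}}

```text
time_s: 10.75
eef_pos: [476.5, 132.9, 319.3]
ee_rot: [-0.001, 0.097, 0.995, -0.0]
force: [-0.2, 1.0, -0.5]
grip_width: 0.993
grip_force: 0.0
```

Request:
{"op": "step_arm", "data": {"increments": [{"dx": -0.15,"dy": -0.38,"dz": 0,"wx": 0,"wy": 0,"wz": -0.97},{"dx": -0.11,"dy": -0.4,"dz": 0,"wx": 0,"wy": 0,"wz": -0.97},{"dx": 0,"dy": 0,"dz": 0,"wx": 0,"wy": 0,"wz": 0}]}}

```text
time_s: 11.05
eef_pos: [480.2, 112.3, 319.4]
ee_rot: [-0.001, -0.002, 1.0, -0.0]
force: [-0.5, -0.4, -0.2]
grip_width: 0.995
grip_force: 0.0
```

Run:
```python
from h import *
s=ctrl.sense();print(s["time_s"],s["eef_pos"],s["joints"].round(3),s["force"].round(1),rot(s).round(3))
plan([([540,113,250],[0,-35,0],0),([590,113,52],[0,0,0],0)])
```

```text
11.05 [480.1734789  112.29173075 319.35268701] [-0.008  0.203  1.475 -0.     1.465 -1.583] [-0.5 -0.4 -0.2] [[-1.    -0.004 -0.002]
 [-0.004  1.    -0.   ]
 [ 0.002 -0.    -1.   ]]
{"dx":-0.4,"dy":0,"dz":0.46,"wx":0,"wy":-0.97,"wz":0},{"dx":-0.35,"dy":0.01,"dz":0.5,"wx":0,"wy":-0.97,"wz":0},{"dx":-0.3,"dy":0,"dz":0.53,"wx":0,"wy":-0.97,"wz":0},{"dx":-0.24,"dy":0,"dz":0.56,"wx":0,"wy":-0.97,"wz":0},{"dx":-0.19,"dy":0.01,"dz":0.59,"wx":0,"wy":-0.97,"wz":0},
{"dx":-0.12,"dy":0,"dz":0.59,"wx":0,"wy":-0.97,"wz":0},{"dx":0.32,"dy":0,"dz":0.85,"wx":0,"wy":0,"wz":0},{"dx":0.32,"dy":0,"dz":0.85,"wx":0,"wy":0,"wz":0},{"dx":0.32,"dy":0,"dz":0.85,"wx":0,"wy":0,"wz":0},{"dx":0.32,"dy":0,"dz":0.85,"wx":0,"wy":0,"wz":0},
{"dx":0.32,"dy":0,"dz":0.85,"wx":0,"wy":0,"wz":0},{"dx":0.32,"dy":0,"dz":0.85,"wx":0,"wy":0,"wz":0},{"dx":0.32,"dy":-0.01,"dz":0.85,"wx":0,"wy":0,"wz":0},{"dx":0.32,"dy":0,"dz":0.85,"wx":0,"wy":0,"wz":0},{"dx":0.32,"dy":0,"dz":0.85,"wx":0,"wy":0,"wz":0},

end [590.  112.9  51.9] 15
```

Request:
{"op": "step_arm", "data": {"increments": [{"dx": -0.4,"dy": 0,"dz": 0.46,"wx": 0,"wy": -0.97,"wz": 0},{"dx": -0.35,"dy": 0.01,"dz": 0.5,"wx": 0,"wy": -0.97,"wz": 0},{"dx": -0.3,"dy": 0,"dz": 0.53,"wx": 0,"wy": -0.97,"wz": 0},{"dx": -0.24,"dy": 0,"dz": 0.56,"wx": 0,"wy": -0.97,"wz": 0},{"dx": -0.19,"dy": 0.01,"dz": 0.59,"wx": 0,"wy": -0.97,"wz": 0}]}}

```text
time_s: 11.55
eef_pos: [530.3, 114.3, 261.9]
ee_rot: [0.253, -0.001, 0.967, 0.001]
force: [1.1, -0.6, 0.2]
grip_width: 0.995
grip_force: 0.0
```

Request:
{"op": "step_arm", "data": {"increments": [{"dx": -0.12,"dy": 0,"dz": 0.59,"wx": 0,"wy": -0.97,"wz": 0},{"dx": 0.32,"dy": 0,"dz": 0.85,"wx": 0,"wy": 0,"wz": 0},{"dx": 0.32,"dy": 0,"dz": 0.85,"wx": 0,"wy": 0,"wz": 0},{"dx": 0.32,"dy": 0,"dz": 0.85,"wx": 0,"wy": 0,"wz": 0},{"dx": 0.32,"dy": 0,"dz": 0.85,"wx": 0,"wy": 0,"wz": 0}]}}

```text
time_s: 12.05
eef_pos: [562.3, 114.4, 161.7]
ee_rot: [0.3, -0.001, 0.954, 0.001]
force: [0.1, 1.1, 0.6]
grip_width: 0.997
grip_force: 0.0
```

Run:
```python
from h import *
s=ctrl.sense();print(s["time_s"],s["eef_pos"],s["joints"].round(3),s["force"].round(1),rot(s).round(3))
c,W=shot("wrist","w4.png")
for l in("tray","teapot","door_handle","cabinet"):print(l,lm("wrist",W,l))
```

```text
12.05 [562.27358618 114.42564305 161.68706337] [-0.006  0.311  1.899  0.02   0.323 -1.595] [0.1 1.1 0.6] [[-0.821 -0.002  0.572]
 [-0.     1.     0.003]
 [-0.572  0.002 -0.821]]
tray [([696.9, 111.6, 15.5], 0.82), ([628.5, 219.9, 131.1], 0.54)]
teapot [([696.2, 112.5, 26.0], 0.82)]
door_handle []
cabinet []
```

View pics/w4.png

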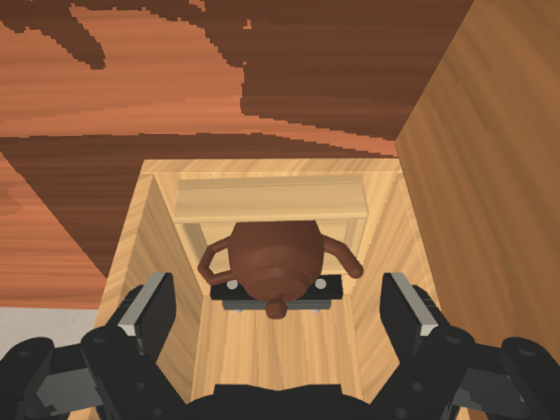

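The wrist view shows the tray front wall at about (270,200), the upright teapot at (275,260), and the stop bar behind it at (276,290), with the door clear on the right. Joint 5 is getting low, so I'll fit the arm's planar geometry before going lower.

```bash
cat > kin.py <<'E'
import numpy as np
from scipy.optimize import least_squares,fsolve
D=[(223.03,-475.27,256.28,.313,1.498,1.331),(560.73,36.67,309.88,.365,1.287,1.489),(591.39,35.06,241.2,.472,1.308,1.36),(449.43,285.2,241.15,.340,1.5,1.30),(480.17,112.29,319.35,.203,1.475,1.465),(450.28,285.1,324.03,.289,1.354,1.492),(562.27,114.43,161.69,.311,1.899,.323)]
def fk(j2,j3,j5,v):
    x0,a2,a3,b3,z0,L=v;s=j2+j3;t=s+j5
    return np.array([x0+a2*np.sin(j2)+a3*np.sin(s)+b3*np.cos(s)+L*np.sin(t),z0+a2*np.cos(j2)+a3*np.cos(s)-b3*np.sin(s)+L*np.cos(t)])
def res(v):return np.ravel([fk(*d[3:],v[:6])-[np.sqrt(d[0]**2+d[1]**2-v[6]**2),d[2]] for d in D])
S=least_squares(res,[0,364,390,0,364,360,116]).x
if __name__=="__main__":
    print(S.round(1),res(S).round(1))
    for b in (20,25,30,35,45,55,65):
        for x,z in((600,32),(650,32),(695,32)): # tip position (25 ahead of TCP)
            B=np.radians(b);X=x-25*np.sin(B);Z=z+25*np.cos(B);r=np.sqrt(X*X+113**2-S[6]**2)
            q=fsolve(lambda q:fk(q[0],q[1],np.pi-B-q[0]-q[1],S[:6])-[r,Z],[.5,1.8]);print(b,x,q.round(2),"j5",(np.pi-B-q.sum()).round(3))
E
python3 kin.py
```

```text
[  2.  438.3 397.2  38.5 200.9 229.9 109. ] [-0.1 -0.2  0.1 -0.1 -0.1 -0.   0.2  0.3 -0.1  0.1  0.1 -0.   0.  -0. ]
20 600 [0.59 1.72] j5 0.488
20 650 [0.67 1.56] j5 0.563
20 695 [0.74 1.41] j5 0.636
25 600 [0.57 1.78] j5 0.353
25 650 [0.65 1.63] j5 0.427
25 695 [0.72 1.49] j5 0.498
30 600 [0.56 1.84] j5 0.215
30 650 [0.63 1.7 ] j5 0.288
30 695 [0.7  1.55] j5 0.359
35 600 [0.56 1.9 ] j5 0.073
35 650 [0.63 1.76] j5 0.147
35 695 [0.69 1.62] j5 0.218
45 600 [0.58 2.  ] j5 -0.221
45 650 [0.64 1.86] j5 -0.142
45 695 [0.7  1.73] j5 -0.068
55 600 [0.63 2.08] j5 -0.527
55 650 [0.68 1.94] j5 -0.439
55 695 [0.73 1.81] j5 -0.359
65 600 [0.72 2.13] j5 -0.838
65 650 [0.75 1.99] j5 -0.737
65 695 [0.79 1.87] j5 -0.65
```

Run:
```python
from h import *
plan([([568,113.5,150],[0,3,0],0),([610,113.5,53],[0,0,0],0)])
```

```text
{"dx":0.15,"dy":-0.03,"dz":0.58,"wx":0,"wy":0.5,"wz":0},{"dx":0.13,"dy":0,"dz":0.84,"wx":0,"wy":0,"wz":0},{"dx":0.12,"dy":0,"dz":0.83,"wx":0,"wy":0,"wz":0},{"dx":0.13,"dy":-0.01,"dz":0.84,"wx":0,"wy":0,"wz":0},{"dx":0.12,"dy":0,"dz":0.84,"wx":0,"wy":0,"wz":0},
{"dx":0.13,"dy":0,"dz":0.83,"wx":0,"wy":0,"wz":0},
end [609.9 113.5  53. ] 6
```

Request:
{"op": "step_arm", "data": {"increments": [{"dx": 0.15,"dy": -0.03,"dz": 0.58,"wx": 0,"wy": 0.5,"wz": 0},{"dx": 0.13,"dy": 0,"dz": 0.84,"wx": 0,"wy": 0,"wz": 0},{"dx": 0.12,"dy": 0,"dz": 0.83,"wx": 0,"wy": 0,"wz": 0},{"dx": 0.13,"dy": -0.01,"dz": 0.84,"wx": 0,"wy": 0,"wz": 0},{"dx": 0.12,"dy": 0,"dz": 0.84,"wx": 0,"wy": 0,"wz": 0}]}}

```text
time_s: 12.8
eef_pos: [602.3, 113.2, 72.3]
ee_rot: [0.276, -0.002, 0.961, 0.001]
force: [0.8, -0.3, 0.6]
grip_width: 0.994
grip_force: 0.0
```

Request:
{"op": "step_arm", "data": {"increments": [{"dx": 0.13,"dy": 0,"dz": 0.83,"wx": 0,"wy": 0,"wz": 0},{"dx": 0,"dy": 0,"dz": 0,"wx": 0,"wy": 0,"wz": 0},{"dx": 0,"dy": 0,"dz": 0,"wx": 0,"wy": 0,"wz": 0}]}}

```text
time_s: 13.1
eef_pos: [609.9, 113.2, 53.3]
ee_rot: [0.276, -0.002, 0.961, 0.001]
force: [-0.2, 0.2, 0.0]
grip_width: 0.993
grip_force: 0.0
```

Run:
```python
from h import *
s=ctrl.sense();print(s["time_s"],s["eef_pos"],s["joints"].round(3),s["force"].round(1),rot(s).round(3))
c,W=shot("wrist","w5.png")
for l in("tray","teapot"):print(l,lm("wrist",W,l))
plan([(s["eef_pos"]+[80,0.9,0],[0,0,0],0)],maxmm=5)
```

```text
13.1 [609.90391216 113.24692913  53.29813777] [-0.007  0.591  1.8    0.033  0.193 -1.613] [-0.2  0.2  0. ] [[-0.848 -0.004  0.53 ]
 [-0.003  1.     0.002]
 [-0.53   0.    -0.848]]
tray [([695.8, 111.6, 17.2], 0.9)]
teapot []
{"dx":-0.17,"dy":0,"dz":0.11,"wx":0,"wy":0,"wz":0},{"dx":-0.17,"dy":0,"dz":0.1,"wx":0,"wy":0,"wz":0},{"dx":-0.17,"dy":0,"dz":0.11,"wx":0,"wy":0,"wz":0},{"dx":-0.17,"dy":0.01,"dz":0.11,"wx":0,"wy":0,"wz":0},{"dx":-0.16,"dy":0,"dz":0.1,"wx":0,"wy":0,"wz":0},
{"dx":-0.17,"dy":0,"dz":0.11,"wx":0,"wy":0,"wz":0},{"dx":-0.17,"dy":0,"dz":0.11,"wx":0,"wy":0,"wz":0},{"dx":-0.17,"dy":0,"dz":0.1,"wx":0,"wy":0,"wz":0},{"dx":-0.17,"dy":0,"dz":0.11,"wx":0,"wy":0,"wz":0},{"dx":-0.17,"dy":0.01,"dz":0.11,"wx":0,"wy":0,"wz":0},
{"dx":-0.17,"dy":0,"dz":0.1,"wx":0,"wy":0,"wz":0},{"dx":-0.17,"dy":0,"dz":0.11,"wx":0,"wy":0,"wz":0},{"dx":-0.16,"dy":0,"dz":0.11,"wx":0,"wy":0,"wz":0},{"dx":-0.17,"dy":0,"dz":0.11,"wx":0,"wy":0,"wz":0},{"dx":-0.17,"dy":0,"dz":0.1,"wx":0,"wy":0,"wz":0},
{"dx":-0.17,"dy":0,"dz":0.11,"wx":0,"wy":0,"wz":0},
end [689.9 114.   53.3] 16
```

View pics/w5.png

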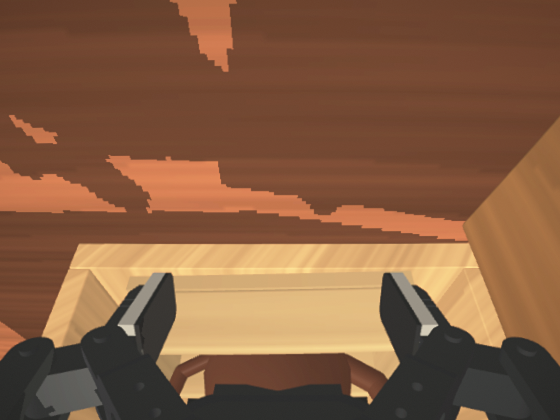

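The wrist view shows both fingertips, at (160,280) and (395,280), facing the tray's front wall at about (270,310) and lined up with it. Pushing in small steps.

Request:
{"op": "step_arm", "data": {"increments": [{"dx": -0.1,"dy": 0,"dz": 0.06,"wx": 0,"wy": 0,"wz": 0},{"dx": -0.1,"dy": 0,"dz": 0.06,"wx": 0,"wy": 0,"wz": 0},{"dx": -0.1,"dy": 0,"dz": 0.07,"wx": 0,"wy": 0,"wz": 0},{"dx": -0.1,"dy": 0,"dz": 0.06,"wx": 0,"wy": 0,"wz": 0},{"dx": -0.1,"dy": 0,"dz": 0.06,"wx": 0,"wy": 0,"wz": 0}]}}

```text
time_s: 13.75
eef_pos: [624.7, 113.2, 52.1]
ee_rot: [0.275, -0.002, 0.961, 0.001]
force: [-0.4, -0.7, -0.9]
grip_width: 0.99
grip_force: 0.0
```

Request:
{"op": "step_arm", "data": {"increments": [{"dx": -0.1,"dy": 0,"dz": 0.06,"wx": 0,"wy": 0,"wz": 0},{"dx": -0.1,"dy": 0,"dz": 0.06,"wx": 0,"wy": 0,"wz": 0},{"dx": -0.1,"dy": 0,"dz": 0.07,"wx": 0,"wy": 0,"wz": 0},{"dx": -0.1,"dy": 0,"dz": 0.06,"wx": 0,"wy": 0,"wz": 0},{"dx": -0.1,"dy": 0,"dz": 0.06,"wx": 0,"wy": 0,"wz": 0}]}}

```text
time_s: 14.25
eef_pos: [639.0, 113.5, 51.9]
ee_rot: [0.274, -0.002, 0.962, 0.001]
force: [-3.7, 0.9, 1.3]
grip_width: 0.995
grip_force: 2.1
```

Request:
{"op": "step_arm", "data": {"increments": [{"dx": -0.1,"dy": 0,"dz": 0.06,"wx": 0,"wy": 0,"wz": 0},{"dx": -0.1,"dy": 0,"dz": 0.06,"wx": 0,"wy": 0,"wz": 0},{"dx": -0.1,"dy": 0,"dz": 0.07,"wx": 0,"wy": 0,"wz": 0},{"dx": -0.1,"dy": 0,"dz": 0.06,"wx": 0,"wy": 0,"wz": 0},{"dx": -0.1,"dy": 0,"dz": 0.06,"wx": 0,"wy": 0,"wz": 0}]}}

```text
time_s: 14.75
eef_pos: [654.0, 113.2, 52.0]
ee_rot: [0.275, -0.002, 0.962, 0.001]
force: [-2.6, 0.1, -0.9]
grip_width: 0.996
grip_force: 1.5
```

Run:
```python
from h import *
s=ctrl.sense();print(s["time_s"],s["eef_pos"],s["joints"].round(3),s["force"].round(1))
c,W=shot("top")
for l in("tray","teapot"):print(l,lm("top",W,l))
```

```text
14.75 [653.96654591 113.20811308  51.95439424] [-0.007  0.659  1.667  0.022  0.259 -1.602] [-2.6  0.1 -0.9]
tray [([715.1, 109.6, 20.2], 0.79)]
teapot [([716.4, 109.2, 20.5], 0.69), ([718.1, 106.8, 28.1], 0.4)]
```

Request:
{"op": "step_arm", "data": {"increments": [{"dx": -0.08,"dy": 0,"dz": 0.05,"wx": 0,"wy": 0,"wz": 0},{"dx": -0.08,"dy": 0,"dz": 0.05,"wx": 0,"wy": 0,"wz": 0},{"dx": -0.08,"dy": 0,"dz": 0.05,"wx": 0,"wy": 0,"wz": 0},{"dx": -0.08,"dy": 0,"dz": 0.05,"wx": 0,"wy": 0,"wz": 0}]}}

```text
time_s: 15.3
eef_pos: [663.5, 113.4, 52.3]
ee_rot: [0.275, -0.002, 0.961, 0.001]
force: [-4.3, -0.5, 3.3]
grip_width: 0.999
grip_force: 2.4
```

Request:
{"op": "step_arm", "data": {"increments": [{"dx": -0.06,"dy": 0,"dz": 0.04,"wx": 0,"wy": 0,"wz": 0},{"dx": -0.06,"dy": 0,"dz": 0.04,"wx": 0,"wy": 0,"wz": 0},{"dx": -0.06,"dy": 0,"dz": 0.04,"wx": 0,"wy": 0,"wz": 0},{"dx": -0.06,"dy": 0,"dz": 0.04,"wx": 0,"wy": 0,"wz": 0}]}}

```text
time_s: 15.7
eef_pos: [670.7, 113.4, 52.2]
ee_rot: [0.275, -0.002, 0.961, 0.001]
force: [-5.8, 0.6, 4.0]
grip_width: 0.997
grip_force: 2.9
```

Request:
{"op": "step_arm", "data": {"increments": [{"dx": -0.06,"dy": 0,"dz": 0.04,"wx": 0,"wy": 0,"wz": 0},{"dx": -0.06,"dy": 0,"dz": 0.04,"wx": 0,"wy": 0,"wz": 0},{"dx": -0.06,"dy": 0,"dz": 0.04,"wx": 0,"wy": 0,"wz": 0}]}}

```text
time_s: 16.0
eef_pos: [676.2, 113.4, 52.1]
ee_rot: [0.275, -0.002, 0.961, 0.001]
force: [-5.7, 1.2, 4.7]
grip_width: 0.996
grip_force: 3.1
```

Request:
{"op": "step_arm", "data": {"increments": [{"dx": -0.05,"dy": 0,"dz": 0.03,"wx": 0,"wy": 0,"wz": 0},{"dx": -0.05,"dy": 0,"dz": 0.03,"wx": 0,"wy": 0,"wz": 0},{"dx": 0,"dy": 0,"dz": 0,"wx": 0,"wy": 0,"wz": 0}]}}

```text
time_s: 16.3
eef_pos: [679.2, 113.4, 52.1]
ee_rot: [0.275, -0.002, 0.961, 0.001]
force: [-3.5, -0.0, 2.8]
grip_width: 0.995
grip_force: 1.6
```

Request:
{"op": "step_arm", "data": {"increments": [{"dx": -0.05,"dy": 0,"dz": 0.03,"wx": 0,"wy": 0,"wz": 0},{"dx": -0.05,"dy": 0,"dz": 0.03,"wx": 0,"wy": 0,"wz": 0},{"dx": 0,"dy": 0,"dz": 0,"wx": 0,"wy": 0,"wz": 0}]}}

```text
time_s: 16.6
eef_pos: [682.0, 113.4, 52.0]
ee_rot: [0.275, -0.002, 0.961, 0.001]
force: [-3.4, 0.2, 2.2]
grip_width: 0.995
grip_force: 1.6
```

Run:
```python
from h import *
c,W=shot("top");F=[]
for l in("tray","teapot"):print(l,lm("top",W,l))
for i in range(8):
    s=ctrl.sense();F.append(s["force"]);eyes.capture("top")
print(s["eef_pos"],s["joints"].round(3),np.mean(F,0).round(2))
```

```text
tray []
teapot []
[681.80684051 113.35004781  51.81996328] [-0.006  0.703  1.579  0.018  0.302 -1.597] [-0.4   0.46  0.84]
```

Request:
{"op": "step_arm", "data": {"increments": [{"dx": -0.05,"dy": 0,"dz": 0.03,"wx": 0,"wy": 0,"wz": 0},{"dx": -0.05,"dy": 0,"dz": 0.03,"wx": 0,"wy": 0,"wz": 0},{"dx": -0.05,"dy": 0,"dz": 0.03,"wx": 0,"wy": 0,"wz": 0}]}}

```text
time_s: 17.45
eef_pos: [685.7, 113.5, 51.8]
ee_rot: [0.274, -0.002, 0.962, 0.001]
force: [-5.3, -0.0, 1.9]
grip_width: 0.998
grip_force: 2.5
```

Request:
{"op": "step_arm", "data": {"increments": [{"dx": -0.05,"dy": 0,"dz": 0.03,"wx": 0,"wy": 0,"wz": 0},{"dx": -0.05,"dy": 0,"dz": 0.03,"wx": 0,"wy": 0,"wz": 0},{"dx": 0,"dy": 0,"dz": 0,"wx": 0,"wy": 0,"wz": 0}]}}

```text
time_s: 17.75
eef_pos: [688.9, 113.5, 51.8]
ee_rot: [0.275, -0.002, 0.962, 0.001]
force: [-3.0, 1.1, 0.7]
grip_width: 0.991
grip_force: 1.5
```

Request:
{"op": "step_arm", "data": {"increments": [{"dx": -0.05,"dy": 0,"dz": 0.03,"wx": 0,"wy": 0,"wz": 0},{"dx": -0.05,"dy": 0,"dz": 0.03,"wx": 0,"wy": 0,"wz": 0},{"dx": 0,"dy": 0,"dz": 0,"wx": 0,"wy": 0,"wz": 0}]}}

```text
time_s: 18.05
eef_pos: [692.0, 113.4, 51.8]
ee_rot: [0.275, -0.002, 0.961, 0.001]
force: [-2.0, 1.0, 0.0]
grip_width: 0.999
grip_force: 1.0
```

Request:
{"op": "step_arm", "data": {"increments": [{"dx": -0.05,"dy": 0,"dz": 0.03,"wx": 0,"wy": 0,"wz": 0},{"dx": -0.05,"dy": 0,"dz": 0.03,"wx": 0,"wy": 0,"wz": 0},{"dx": 0,"dy": 0,"dz": 0,"wx": 0,"wy": 0,"wz": 0}]}}

```text
time_s: 18.35
eef_pos: [694.7, 113.4, 51.8]
ee_rot: [0.275, -0.002, 0.962, 0.001]
force: [-4.3, 0.3, 0.9]
grip_width: 0.997
grip_force: 2.4
```

Request:
{"op": "step_arm", "data": {"increments": [{"dx": -0.05,"dy": 0,"dz": 0.03,"wx": 0,"wy": 0,"wz": 0},{"dx": -0.05,"dy": 0,"dz": 0.03,"wx": 0,"wy": 0,"wz": 0},{"dx": 0,"dy": 0,"dz": 0,"wx": 0,"wy": 0,"wz": 0}]}}

```text
time_s: 18.65
eef_pos: [697.1, 113.4, 51.8]
ee_rot: [0.274, -0.002, 0.962, 0.001]
force: [-9.9, -1.0, 4.6]
grip_width: 0.994
grip_force: 5.1
```

Request:
{"op": "step_arm", "data": {"increments": [{"dx": -0.05,"dy": 0,"dz": 0.03,"wx": 0,"wy": 0,"wz": 0},{"dx": -0.05,"dy": 0,"dz": 0.03,"wx": 0,"wy": 0,"wz": 0},{"dx": 0,"dy": 0,"dz": 0,"wx": 0,"wy": 0,"wz": 0}]}}

```text
time_s: 18.95
eef_pos: [699.4, 113.5, 51.7]
ee_rot: [0.273, -0.002, 0.962, 0.001]
force: [-15.9, -2.6, 8.3]
grip_width: 0.998
grip_force: 8.0
```

Run:
```python
from h import *
F=[]
for cam in("top","scene","wrist"):
    c,W=shot(cam,cam+"6.png")
    for l in("tray","teapot"):print(cam,l,lm(cam,W,l))
    F.append(ctrl.sense()["force"])
s=ctrl.sense();print(s["eef_pos"],s["joints"].round(3),np.array(F).round(2))
t=cv2.imread("pics/top6.png")[60:260,150:350];w=cv2.imread("pics/wrist6.png")
cv2.imwrite("pics/c6.png",np.hstack([cv2.resize(t,(400,400)),cv2.resize(w,(400,400))]))
```

```text
top tray []
top teapot []
scene tray []
scene teapot []
wrist tray [([762.5, 111.3, 15.3], 0.86)]
wrist teapot []
[699.4620466  113.46355742  51.72240948] [-0.006  0.731  1.519  0.016  0.337 -1.595] [[-15.18  -2.88   7.67]
 [-15.35  -0.85   7.52]
 [-15.88  -1.77   6.99]]
```

View pics/c6.png

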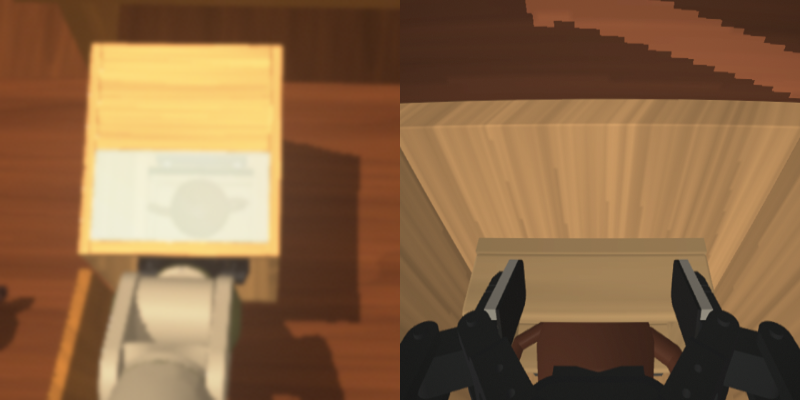

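The stop has been met: about 15.5 N against roughly 4 N of sliding force, held for 0.45 s. The picture shows the teapot centred on the tray at (200,205), the tray square, and the door open. Backing off straight and gently.

Request:
{"op": "step_arm", "data": {"increments": [{"dx": 0.05,"dy": 0,"dz": -0.03,"wx": 0,"wy": 0,"wz": 0},{"dx": 0.05,"dy": 0,"dz": -0.03,"wx": 0,"wy": 0,"wz": 0},{"dx": 0.05,"dy": 0,"dz": -0.03,"wx": 0,"wy": 0,"wz": 0},{"dx": 0.08,"dy": 0,"dz": -0.05,"wx": 0,"wy": 0,"wz": 0},{"dx": 0.2,"dy": 0,"dz": -0.125,"wx": 0,"wy": 0,"wz": 0}]}}

```text
time_s: 19.9
eef_pos: [688.6, 113.3, 52.7]
ee_rot: [0.276, -0.002, 0.961, 0.001]
force: [0.2, 0.9, -0.1]
grip_width: 0.998
grip_force: 0.0
```

Request:
{"op": "step_arm", "data": {"increments": [{"dx": 0.4,"dy": 0,"dz": -0.25,"wx": 0,"wy": 0,"wz": 0},{"dx": 0.6,"dy": 0,"dz": -0.375,"wx": 0,"wy": 0,"wz": 0},{"dx": 0.8,"dy": 0,"dz": -0.5,"wx": 0,"wy": 0,"wz": 0},{"dx": 0.8,"dy": 0,"dz": -0.5,"wx": 0,"wy": 0,"wz": 0},{"dx": 0.4,"dy": 0,"dz": -0.25,"wx": 0,"wy": 0,"wz": 0}]}}

```text
time_s: 20.4
eef_pos: [598.0, 113.2, 52.4]
ee_rot: [0.275, -0.002, 0.961, 0.001]
force: [0.7, -0.6, -1.1]
grip_width: 0.991
grip_force: 0.0
```

Request:
{"op": "step_arm", "data": {"increments": [{"dx": 0,"dy": 0,"dz": -0.8,"wx": 0,"wy": 0,"wz": 0},{"dx": 0,"dy": 0,"dz": -0.8,"wx": 0,"wy": 0,"wz": 0},{"dx": 0,"dy": 0,"dz": -0.8,"wx": 0,"wy": 0,"wz": 0},{"dx": 0,"dy": 0,"dz": -0.8,"wx": 0,"wy": 0,"wz": 0},{"dx": 0,"dy": 0,"dz": -0.5,"wx": 0,"wy": 0,"wz": 0}]}}

```text
time_s: 20.9
eef_pos: [550.5, 112.9, 132.5]
ee_rot: [0.276, -0.002, 0.961, 0.001]
force: [0.7, -0.1, -0.3]
grip_width: 0.995
grip_force: 0.0
```

Run:
```python
from h import *
for cam in("top","wrist"):
    c,W=shot(cam,cam+"7.png")
    for l in("tray","teapot","door_handle"):print(cam,l,lm(cam,W,l))
s=ctrl.sense();print(s["time_s"],s["eef_pos"],s["force"].round(1))
t=cv2.imread("pics/top7.png")[60:260,150:350];w=cv2.imread("pics/wrist7.png")
cv2.imwrite("pics/c7.png",np.hstack([cv2.resize(t,(400,400)),cv2.resize(w,(400,400))]))
```

```text
top tray []
top teapot []
top door_handle [([452.4, 285.5, 199.3], 0.61)]
wrist tray [([759.5, 109.7, 14.6], 0.86)]
wrist teapot [([759.4, 112.3, 24.4], 0.8)]
wrist door_handle []
21.3 [550.71025968 112.80956245 130.06988267] [ 0.5 -0.  -0.8]
```

View pics/c7.png

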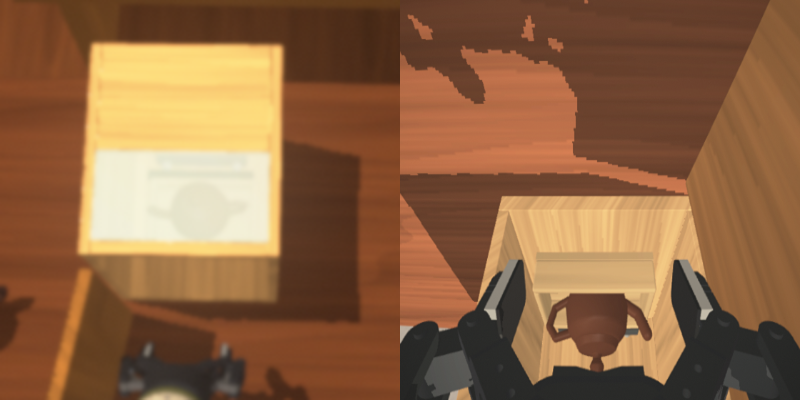

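The tray is square against the stop at about (200,185) in the crop. The teapot is upright on it and the door is still open, so I'm handing in.

```bash
python3 -c "
from rig import finish_job
print(finish_job())"
```

```text
the job is handed in; nothing more can be done
None
```

Handed in at about 21 s with no verdict shown: the door stands open at about 1.73 rad, the tray was pressed on the stop at roughly 11 N beyond sliding force and left there with the teapot upright, and the arm never went near the cups or the other teapot.

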